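# Unlock the tall filter canister on the gas bench's rotary turret

## Task

Turn the round filter turret until its tall slim steel canister (the only one with a wing bar on top) stands at the tip of the fixed white arrow, the service position. Then, with it there, unscrew that canister by its wing bar, anticlockwise seen from above, as far as it goes (a bit under a quarter turn), leave it at the arrow and let go.

Things in the scene. Friction and masses are not known exactly. Their poses are not given: they have to be found in the camera images.
- turret (a joint): Turret angle in rad, growing anticlockwise from above; 0: tall canister exactly at the arrow. Starts at 0.53 to 1.3; friction about 0.2 N m, no detents, stays where left. Aluminium disc 270 mm across, top 68 mm above the bench, four filters on a 100 mm radius circle, three of them low and wide (62 mm, tops 100 mm up). The flat white arrow, 75 mm long, 68 mm up, is fixed just outside the rim on the robot's side.
- hub_handle (a point): The turret's handle: upright black bar 64 mm long (along the point's y), 14 mm thick (along its x), 30 mm high, on a 32 mm post on the turret's vertical axis. The point is on that axis, 2 mm above the bar's centre, 167 mm above the bench; z is up, the axes turn with the turret, and the tall canister stands along the point's -x.
- wing_bar (a point): Wing bar on top of the tall slim steel canister (38 mm across), one piece with it: upright bar 48 mm long (along the point's x), 12 mm thick (along its y), 26 mm high, top 146 mm above the bench. The point is on the canister's vertical axis, 2 mm above the bar's centre, 135 mm above the bench; z is up, the axes turn with the canister.
- canister (a joint): How far the canister is unscrewed from the turret, in rad: 0 fully tight, growing anticlockwise seen from above, stop at 1.4; starts between 0 and 0.15. It turns on its own vertical axis without rising and stays in its socket; friction about 0.05 N m, no spring, stays where left.

How it is judged:
On the way, in this order (a step that is already met when the one before it is completed fails the run):
1. the tall canister stands at the arrow, still screwed tight (value of joint turret between -0.18 and 0.18 rad and value of joint canister below 0.5 rad), for 0.3 s.
2. the canister is unscrewed at the arrow (value of joint canister above 1.1 rad and value of joint turret between -0.18 and 0.18 rad), for 0.2 s.
At the end, for the whole second after the job is handed in: The turret is within 0.18 rad (10 degrees) of 0, so the tall canister is at the arrow, and the canister is unscrewed by more than 1.1 rad (its stop is at 1.4). It must first have stood at the arrow for 0.3 s while unscrewed by less than 0.5 rad (all of step 2); the robot touches nothing.
It also fails if it takes over 45 s, if anything falls off the work surface, if the arm or the gripper's body presses on something with over 40 N, if the wrist force passes 120 N, or if a joint passes its speed limit or range.

## Robot

A 6-joint arm with a two-finger parallel gripper is mounted at the origin on the work surface. World frame = base frame: x ahead of the robot, y to its left, z up, the work surface at z = 0. Lengths are in m, angles in rad, forces in N, time in s.
With the tool pointing down it reaches from about 0.3 to 0.875 m from the base axis. Payload 6.4 kg.
Tool frame: the origin (TCP) lies between the finger pads; the fingertips stand ctrl.tip_extent ahead of it and the grasp point (between the pads) is the TCP (ctrl.tip_extent is the distance from the TCP to the fingertips, in m); z points along the fingers, y is the line along which they close (so a half turn about z gives the same grasp; the last joint's range is limited). The gripper opens to 85 mm and grips with 20 to 120 N. Pads are 22 mm wide; open, the fingers measure 114 mm over their backs; the gripper's body (76 mm by 85 mm) begins 54 mm behind the grasp point. The pads swing forward as they close: fully open they stand 13 mm farther back than shut.
Start: joints at [-1.365, 0.181, 1.607, -0, 1.354, -0.206], TCP at [0.23, -0.527, 0.25] pointing down, gripper open.
Joint ranges: [-2.99, 2.99], [-0.89, 2.07], [0.3, 2.58], [-1.14, 4.28], [0, 2.63], [-3.12, 3.12]. Speed limits (rad/s): [2.57, 2.57, 3.01, 3.14, 3.14, 3.14].

## Interface

Orientations are given as a unit quaternion [w, x, y, z].
In Python, from bench import ctrl gives the robot as it stands.
- The arm moves only by the tool send_rows, never from a script. Its arguments are lists of equal length, an entry for each row: "dr": the turn, a rotation vector about the tool's x, y, z in units of 6 degrees (1.0 is 6 degrees), a list of three; "xyz": the shift along the tool's x, y, z in cm, a list of three; "jaw": the opening in per cent of the stroke, from 0 (shut) to 100 (fully open). In form: {"dr": [[wx, wy, wz], ...], "xyz": [[dx, dy, dz], ...], "jaw": [jaw, ...]}. A call has exactly 8 rows; each row is the pose to reach, as a shift and turn from the pose commanded when the call began, along the tool's axes at that moment; what a row does not reach only later rows make up. A row lasts 1/8 s, in which the tool goes at most 62.5 mm and 10.7 degrees, less where a joint would pass 70% of its speed; a pose out of reach is approached as far as the arm can. A call with a gripper value outside its range is refused whole. The fingers move at their own pace and stop on an object; the grip force is fixed at half the most. Time passes only in rows, so rows that repeat a pose let the fingers close, or fill a call up. It gives the time, the measured TCP pose, the force, the opening and the grip force at its end, in the units of the state.
- ctrl.get_obs(): the state, without advancing time (a new reading comes with each control period).
- ctrl.camera(name): name is "scene" or "top" or "wrist"; returns the picture (480x640x3 uint8, red, green, blue); there is no depth.
- ctrl.calibration(name): a dict with "camera_matrix" (3x3 intrinsics, pixels), "D" ([k1, k2, p1, p2, k3] as OpenCV has them; the pictures are not rectified), "world_from_camera" (4x4, takes a point from camera to world coordinates). Camera axes: x right, y up, looking along -z (the intrinsics and any distortion apply to the point x, -y, -z); pixel columns grow to the right and rows downward; lengths in m; the calibration is good to about 2 mm. A picture is of the moment at which its call begins: read the wrist's pose just before it. calibration takes no time and is no camera call; for the wrist camera it gives the pose at the moment of the call.
- ctrl.hand_in(): hands the job in; it is judged then, once.
The state is a dict: "time_s": time; "q": joint angles; "dq": joint speeds; "joint_efforts": joint torques, N m; "eef_pos": TCP position; "eef_rot": TCP orientation; "wrist_force": force on the tool from outside, world axes, zero at the start; "torque": the same for the moment, N m; "opening": opening from 0.0 (shut) to 1.0 (fully open); "grasp_force": force on a finger pad.
Only numpy, scipy, OpenCV 4.12 (cv2) and the standard library are available. Lean on these libraries where they do the work, as an engineer would, in place of code of your own. Each camera call takes 0.05 s, during which the arm holds its last target. There are 200 camera calls.

## Working session

There is one attempt and no reset: what is moved stays moved. The work goes in short steps, Python scripts to look and compute and a tool call to move; the robot and the scene stay as the last step left them, time stands still between calls to the robot, and variables do not carry over. Pictures are saved under pics/ and viewed, at most 10 in all, crops included, and the job is handed in when it is done.

Besides the shell and the picture viewer there is one more tool, called after "Emit:" by a JSON object that holds its "api" and its "payload". send_rows: Moves the arm, as the interface text tells. Its arguments: {"type":"object","properties":{"dr":{"type":"array","items":{"type":"array","items":{"type":"number"}}},"xyz":{"type":"array","items":{"type":"array","items":{"type":"number"}}},"jaw":{"type":"array","items":{"type":"number"}}},"required":["dr","xyz","jaw"]}

```bash
ls; mkdir -p pics; python3 - <<'E'
from bench import ctrl
import cv2
o=ctrl.get_obs();print(o['time_s'],o['eef_pos'],o['eef_rot'],o['opening'],ctrl.tip_extent)
for n in('scene','top'):
    cv2.imwrite(f'pics/{n}0.png',ctrl.camera(n)[:,:,::-1]);print(n,ctrl.calibration(n))
E
```

```text
pics
0.0 [ 0.23005747 -0.52639657  0.24937129] [-8.86628707e-04  9.78875158e-01  2.04456939e-01 -8.22529712e-06] 0.9997492322270004 0.019
scene {'camera_matrix': array([[536.10992371,   0.        , 312.97343962],
       [  0.        , 536.10992371, 241.33195459],
       [  0.        ,   0.        ,   1.        ]]), 'D': array([-0.12685887,  0.        ,  0.        ,  0.        ,  0.        ]), 'world_from_camera': array([[-0.1561973 , -0.81457062,  0.55863862,  0.89905884],
       [ 0.98766153, -0.13526233,  0.07892283,  0.09062331],
       [ 0.01127455,  0.56407341,  0.82564767,  0.6714967 ],
       [ 0.        ,  0.        ,  0.        ,  1.        ]])}
top {'camera_matrix': array([[510.78331539,   0.        , 320.9597253 ],
       [  0.        , 510.78331539, 240.54227407],
       [  0.        ,   0.        ,   1.        ]]), 'D': array([-0.09085782,  0.        ,  0.        ,  0.        ,  0.        ]), 'world_from_camera': array([[-0.02419303,  0.97961932, -0.19940079,  0.43330056],
       [-0.99970466, -0.0241657 ,  0.0025712 ,  0.01615838],
       [-0.00229986,  0.19940411,  0.97991465,  0.77567387],
       [ 0.        ,  0.        ,  0.        ,  1.        ]])}
```

View pics/top0.png

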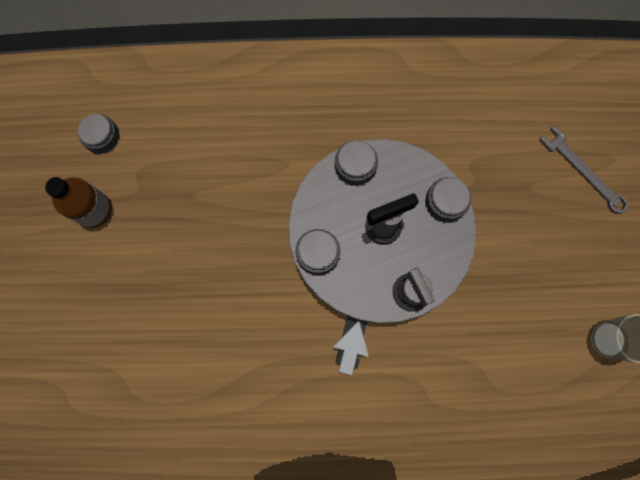

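View pics/scene0.png

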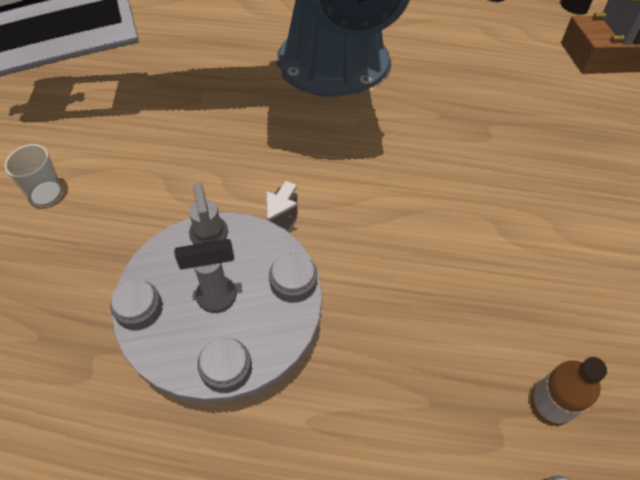

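The top view shows the turret centred near (383,230). The handle bar runs (369,216)–(416,203), the wing bar (415,272)–(430,304), and the arrow goes from its tail at (346,373) to its tip at (361,322). The low caps are at (357,160), (449,197) and (318,249). The scene view agrees: handle (177,257)–(232,250), wing bar (198,187)–(206,222).

```bash
cat > h.py <<'E'
import numpy as np, cv2
from bench import ctrl
def ray(n,p,c=None):
    c=c or ctrl.calibration(n)
    u=cv2.undistortPoints(np.array([[p]],float),c['camera_matrix'],c['D'])[0,0]
    T=c['world_from_camera']; return T[:3,3],T[:3,:3]@[u[0],-u[1],-1]
def onz(n,p,z,c=None):
    o,d=ray(n,p,c); return (o+d*(z-o[2])/d[2])[:2]
def proj(n,P,c=None):
    c=c or ctrl.calibration(n);T=c['world_from_camera']
    q=(np.array(P)-T[:3,3])@T[:3,:3]*[1,-1,-1]
    return cv2.projectPoints(q.reshape(1,1,3),np.zeros(3),np.zeros(3),c['camera_matrix'],c['D'])[0].ravel()
E
python3 - <<'E'
from h import *
img={n:cv2.imread(f'pics/{n}0.png') for n in('top','scene')}
A=lambda v:np.degrees(np.arctan2(v[1],v[0]))
C=[onz('top',p,.1) for p in((357,160),(449,197),(318,249))]
S=[onz('scene',p,.1) for p in((225,360),(134,300),(293,273))]
for K in(C,S): print('caps',np.round(K,4),'centre',(K[1]+K[2])/2,'tall dir',A((K[1]+K[2])/2-K[0]),A(K[1]-K[2])+90)
for n,t,b in(('top',(361,322),(346,373)),('scene',(268,217),(291,186))):
    t,b=onz(n,t,.068),onz(n,b,.068);print(n,'arrow tip',t,'tail',b,A(t-b))
c=(C[1]+C[2])/2;print('arrow from centre',A(onz('top',(361,322),.068)-c),A(onz('top',(346,373),.068)-c))
for n,x0,y0,x1,y1 in(('top',362,188,424,226),('scene',170,233,240,272)):
    g=img[n][y0:y1,x0:x1].max(2);m=(g<45).astype('uint8')
    k=max(cv2.findContours(m,0,1)[0],key=cv2.contourArea);r=cv2.minAreaRect(k);bp=cv2.boxPoints(r)+[x0,y0]
    ctr=np.array(r[0])+[x0,y0];print(n,'handle',ctr,r[1],bp.round(0).tolist(),onz(n,ctr,.17))
    e=sorted(range(3),key=lambda i:-np.hypot(*(bp[i]-bp[i+1])))[0];print(A(onz(n,bp[e],.17)-onz(n,bp[e+1],.17)))
for n,a,b in(('top',(415,272),(430,304)),('scene',(198,187),(206,214))):
    a,b=onz(n,a,.146),onz(n,b,.146);print(n,'wing',(a+b)/2,A(a-b),np.hypot(*(a-b)),A((a+b)/2-c),np.hypot(*((a+b)/2-c)))
E
```

```text
caps [[ 0.6845 -0.0388]
 [ 0.6278 -0.164 ]
 [ 0.5593  0.0186]] centre [ 0.59355015 -0.07267626] tall dir -159.549246154129 20.568613193833443
caps [[ 0.6889 -0.0366]
 [ 0.6332 -0.165 ]
 [ 0.5635  0.019 ]] centre [ 0.59833838 -0.07299433] tall dir -158.13342416085405 20.769346910242504
top arrow tip [ 0.4618462  -0.03789666] tail [ 0.39389478 -0.01510125] -18.54487072884788
scene arrow tip [ 0.46014147 -0.03597231] tail [ 0.39882012 -0.01426924] -19.490066007390297
arrow from centre 165.20735818016607 163.91392298105393
top handle [392.49137878 211.64655685] (19.4333553314209, 55.01740646362305) [[363.0, 214.0], [414.0, 192.0], [422.0, 210.0], [371.0, 231.0]] [ 0.59053636 -0.07400187]
-67.92199976636834
scene handle [205.60738754 257.77517128] (10.542975425720215, 39.159629821777344) [[185.0, 256.0], [224.0, 249.0], [226.0, 260.0], [187.0, 266.0]] [ 0.6011927  -0.07169308]
111.44316869683523
top wing [ 0.4984153  -0.10983252] 22.04272697630666 0.043441124707334376 -158.66616647254455 0.102133385013572
scene wing [ 0.50457379 -0.10715191] -151.48700201922523 0.04601755764773858 -158.82015089378643 0.095422029947422
```

Emit:
{"api": "send_rows", "payload": {"dr": [[0,0,-1],[0,0,-2.5],[0,0,-4],[0,0,-5.5],[0,0,-7],[0,0,-8.5],[0,0,-10],[0,0,-11]], "xyz": [[3,-1.5,0],[8,-4,0],[13,-7,0],[18,-9.5,0],[23,-12,0],[28,-14.5,0],[33,-17,0],[36,-18.7,0]], "jaw": [100,100,100,100,100,100,100,100]}}

```text
time_s: 1.1
eef_pos: [0.4863, -0.2091, 0.2499]
eef_rot: [-0.0, 0.708, 0.707, 0.0]
wrist_force: [1.0, -0.6, -0.0]
opening: 1.002
grasp_force: 0.0
```

```bash
cat >> h.py <<'E'
from scipy.spatial.transform import Rotation as Ro
def go(x,y,z,psi):
    "shift (cm) and turn (6deg units) from the measured pose to TCP x,y,z, tool x at psi deg, pointing down"
    o=ctrl.get_obs();R=Ro.from_quat(np.roll(o['eef_rot'],-1))
    G=Ro.from_euler('z',psi,degrees=True)*Ro.from_euler('x',180,degrees=True)
    t=R.as_matrix()[:,0];print('t',round(o['time_s'],2),'pos',o['eef_pos'].round(4),'psi',np.degrees(np.arctan2(t[1],t[0])).round(1),'q6',o['q'][5].round(2),'F',np.round(o['wrist_force'],1),'Tq',np.round(o['torque'],2),'open',round(float(o['opening']),3),'grip',round(float(o['grasp_force']),1))
    print('xyz',(R.inv().apply(np.array([x,y,z])-o['eef_pos'])*100).round(2),'dr',((R.inv()*G).as_rotvec(degrees=True)/6).round(2))
def quad(n,img,lo,hi,box):
    x0,y0,x1,y1=box;m=cv2.inRange(img[y0:y1,x0:x1],lo,hi)
    k=max(cv2.findContours(m,0,1)[0],key=cv2.contourArea);return k.reshape(-1,2)+[x0,y0],cv2.moments(m)
E
python3 - <<'E'
from h import *
go(.596,-.073,.25,110.8)
A=lambda v:np.degrees(np.arctan2(v[1],v[0]))
# arrow: white mask, centroid and principal axis on z=.068
for n,b in(('top',(325,318,380,385)),('scene',(260,175,305,225))):
    im=cv2.imread(f'pics/{n}0.png');x0,y0,x1,y1=b
    hs=cv2.cvtColor(im,cv2.COLOR_BGR2HSV)[y0:y1,x0:x1]
    m=((hs[...,1]<40)&(hs[...,2]>165)).astype('uint8')
    l,lab,st,_=cv2.connectedComponentsWithStats(m);i=1+np.argmax(st[1:,4]);ys,xs=np.where(lab==i)
    P=np.array([onz(n,(x+x0,y+y0),.068) for x,y in zip(xs,ys)]);c=P.mean(0)
    w,v=np.linalg.eigh(np.cov(P.T));d=v[:,1]
    print(n,len(P),c,A(d),'span',np.ptp((P-c)@d),'dir from axis',A(c-[.596,-.073]))
E
```

```text
t 1.1 pos [ 0.4863 -0.2091  0.2499] psi 89.9 q6 -0.63 F [ 1.  -0.6 -0. ] Tq [ 0.05 -0.02  0.02] open 1.002 grip 0.0
xyz [13.63 10.96 -0.  ] dr [-0.   -0.01 -3.48]
top 2 [ 0.44915754 -0.02919808] 177.9767308691378 span 0.0013556149527977675 dir from axis 163.39058075684733
scene 608 [ 0.42638528 -0.02594949] 162.9640925003939 span 0.07100404212203465 dir from axis 164.49617659922288
```

Emit:
{"api": "send_rows", "payload": {"dr": [[0,0,-0.5],[0,0,-1],[0,0,-1.7],[0,0,-2.3],[0,0,-3],[0,0,-3.5],[0,0,-3.5],[0,0,-3.5]], "xyz": [[2,1.7,0],[5,4,0],[8,6.5,0],[11,9,0],[13,10.4,0],[13.6,11,0],[13.6,11,0],[13.6,11,0]], "jaw": [100,100,100,100,100,100,100,100]}}

```text
time_s: 2.1
eef_pos: [0.5958, -0.0766, 0.2499]
eef_rot: [-0.0, 0.57, 0.822, -0.0]
wrist_force: [0.9, -0.0, -0.6]
opening: 0.998
grasp_force: 0.0
```

```bash
python3 - <<'E'
from h import *
go(.596,-.073,.172,110.8)
c=ctrl.calibration('wrist');print(c['world_from_camera'])
im=ctrl.camera('wrist');cv2.imwrite('pics/w1.png',im[:,:,::-1])
print(proj('wrist',(.596,-.073,.18),c))
E
```

```text
t 2.1 pos [ 0.5958 -0.0766  0.2499] psi 110.5 q6 -0.68 F [ 0.9 -0.  -0.6] Tq [0.02 0.01 0.  ] open 0.998 grip 0.0
xyz [0.32 0.15 7.79] dr [-0.01 -0.   -0.05]
[[ 0.93668168 -0.33769066 -0.0926955   0.57226504]
 [ 0.35018034  0.90408072  0.24497302 -0.0143332 ]
 [ 0.00107912 -0.26192188  0.96508848  0.37314343]
 [ 0.          0.          0.          1.        ]]
[323.19206281 261.04034524]
```

View pics/w1.png

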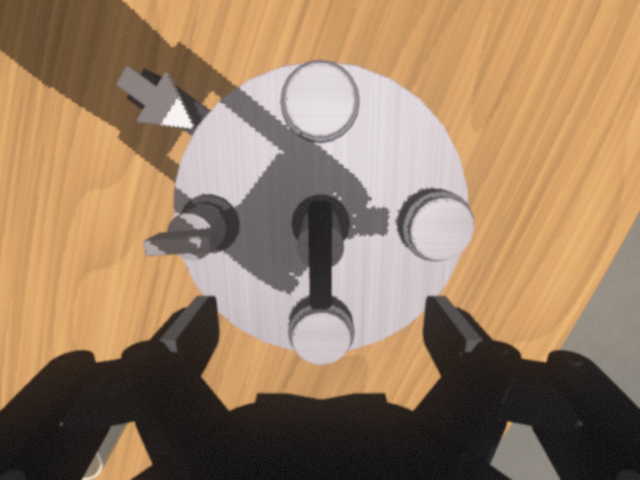

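The wrist view shows the handle bar running vertically at (320,200)–(320,308), the wing bar at (145,247)–(210,236) and the arrow tip at (192,127). The jaws straddle the bar.

Emit:
{"api": "send_rows", "payload": {"dr": [[0,0,0],[0,0,0],[0,0,0],[0,0,0],[0,0,0],[0,0,0],[0,0,0],[0,0,0]], "xyz": [[0.6,0,1],[0.6,0,3],[0.6,0,5],[0.6,0,7],[0.6,0,7.8],[0.6,0,7.8],[0.6,0,7.8],[0.6,0,7.8]], "jaw": [100,100,100,100,100,60,20,0]}}

```text
time_s: 3.15
eef_pos: [0.5946, -0.0708, 0.1732]
eef_rot: [0.001, 0.569, 0.822, 0.0]
wrist_force: [0.0, 0.6, 0.4]
opening: 0.381
grasp_force: 0.0
```

Emit:
{"api": "send_rows", "payload": {"dr": [[0,0,0],[0,0,0],[0,0,0],[0,0,0],[0,0,0],[0,0,0],[0,0,0],[0,0,0]], "xyz": [[0,0,0],[0,0,0],[0,0,0],[0,0,0],[0,0,0],[0,0,0],[0,0,0],[0,0,0]], "jaw": [0,0,0,0,0,0,0,0]}}

```text
time_s: 4.15
eef_pos: [0.5933, -0.0712, 0.1732]
eef_rot: [-0.0, 0.569, 0.822, -0.001]
wrist_force: [-7.2, -2.7, 6.1]
opening: 0.149
grasp_force: 62.0
```

```bash
python3 - <<'E'
from h import *
go(.594,-.071,.172,74)
E
```

```text
t 4.15 pos [ 0.5933 -0.0712  0.1732] psi 110.6 q6 -0.68 F [-7.2 -2.7  6.1] Tq [-0.27  0.91  0.11] open 0.149 grip 62.0
xyz [-0.01  0.07  0.12] dr [-0.02  0.01  6.1 ]
```

Emit:
{"api": "send_rows", "payload": {"dr": [[0,0,0.3],[0,0,1],[0,0,2],[0,0,3],[0,0,4],[0,0,5],[0,0,5.8],[0,0,6.15]], "xyz": [[0,-0.1,0],[0,-0.1,0],[0,-0.1,0],[0,-0.1,0],[0,-0.1,0],[0,-0.1,0],[0,-0.1,0],[0,-0.1,0]], "jaw": [0,0,0,0,0,0,0,0]}}

```text
time_s: 5.15
eef_pos: [0.5952, -0.0711, 0.1732]
eef_rot: [0.002, 0.801, 0.599, 0.002]
wrist_force: [8.0, 0.5, -1.1]
opening: 0.153
grasp_force: 61.0
```

Emit:
{"api": "send_rows", "payload": {"dr": [[0,0,0],[0,0,0],[0,0,0],[0,0,0],[0,0,0],[0,0,0],[0,0,0],[0,0,0]], "xyz": [[0,0,0],[0,0,0],[0,0,0],[0,0,-2],[0,0,-4],[0,0,-6],[0,0,-8],[0,0,-8]], "jaw": [100,100,100,100,100,100,100,100]}}

```text
time_s: 6.15
eef_pos: [0.5945, -0.0714, 0.2557]
eef_rot: [0.002, 0.8, 0.6, 0.002]
wrist_force: [0.1, -0.5, 0.8]
opening: 1.005
grasp_force: 0.0
```

```bash
python3 - <<'E'
from h import *
go(.594,-.071,.25,74)
c=ctrl.calibration('wrist')
im=ctrl.camera('wrist');cv2.imwrite('pics/w2.png',im[:,:,::-1])
t=ctrl.camera('top');cv2.imwrite('pics/t2.png',t[:,:,::-1])
np.save('w2.npy',c,allow_pickle=True)
E
```

```text
t 6.15 pos [ 0.5945 -0.0714  0.2557] psi 73.7 q6 -0.03 F [ 0.1 -0.5  0.8] Tq [ 0.01 -0.04 -0.  ] open 1.005 grip 0.0
xyz [ 0.03 -0.07  0.57] dr [ 0.05  0.   -0.05]
```

View pics/w2.png

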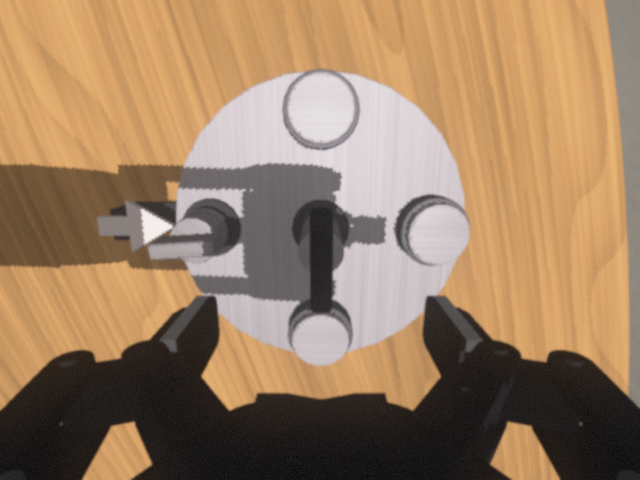

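The arrow (tail (98,226), tip (175,226)) now points straight at the tall canister. The wing bar's top runs about (150,250)–(212,242).

```bash
python3 - <<'E'
from h import *
A=lambda v:np.degrees(np.arctan2(v[1],v[0]))
c=np.load('w2.npy',allow_pickle=True).item()
t,b=[onz('wrist',p,.068,c) for p in((175,226),(98,226))]
H=onz('wrist',(320,258),.18,c);print('arrow',t,b,A(t-b)+180,A(t-H),A(b-H),'axis',H)
for p in(((150,249),(212,241)),):
    a,e=[onz('wrist',q,.146,c) for q in p];print('wing',a,e,(a+e)/2,np.hypot(*(a-e)),A(e-a),A((a+e)/2-H),np.hypot(*((a+e)/2-H)))
caps=[onz('wrist',p,.1,c) for p in((321,108),(438,233),(320,335))];print(np.round(caps,4),(caps[0]+caps[2])/2,A(caps[0]-caps[2])+90)
im=cv2.imread('pics/w2.png')[205:275,85:260];cv2.imwrite('pics/w2c.png',cv2.resize(im,None,fx=4.5,fy=4.5,interpolation=2))
E
```

```text
arrow [ 0.4655252  -0.03477272] [ 0.39393116 -0.01339105] 163.37166435107792 165.5294532843834 164.75727791654418 axis [ 0.59534037 -0.06827402]
wing [ 0.47844457 -0.03823114] [ 0.52347279 -0.04539296] [ 0.50095868 -0.04181205] 0.0455942200644576 -9.037291816090928 164.33799983159992 0.09802111700089862
[[ 0.623   0.022 ]
 [ 0.6894 -0.0998]
 [ 0.568  -0.1629]] [ 0.59547229 -0.07045223] 163.41857042897044
```

View pics/w2c.png

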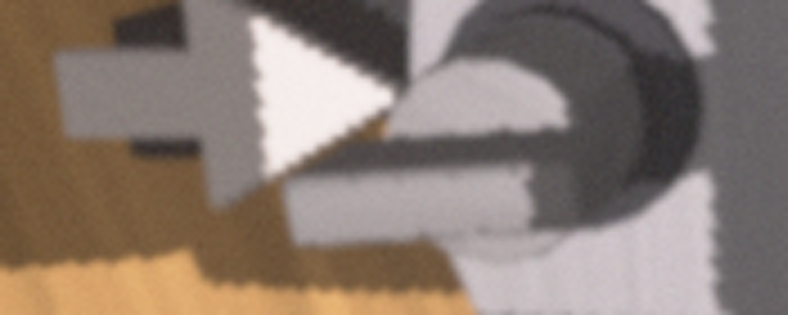

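Emit:
{"api": "send_rows", "payload": {"dr": [[0,0,1.2],[0,0,2.8],[0,0,4.5],[0,0,6.2],[0,0,7.9],[0,0,9.6],[0,0,11.3],[0,0,13]], "xyz": [[0,-1,0],[0,-2.5,0],[0,-4,0],[0,-5.5,0],[0,-7,0],[0,-8.5,0],[0,-9.5,0],[-0.1,-9.9,0]], "jaw": [100,100,100,100,100,100,100,100]}}

```text
time_s: 7.25
eef_pos: [0.4967, -0.0437, 0.2512]
eef_rot: [-0.0, 0.999, -0.04, -0.001]
wrist_force: [0.3, 0.7, -0.5]
opening: 1.002
grasp_force: 0.0
```

Emit:
{"api": "send_rows", "payload": {"dr": [[0,0,1],[0,0,1.4],[0,0,1.4],[0,0,1.4],[0,0,1.4],[0,0,1.4],[0,0,1.4],[0,0,1.4]], "xyz": [[0,0,0],[0,0,1],[0,0,2],[0,0,2.5],[0,0,2.5],[0,0,2.5],[0,0,2.5],[0,0,2.5]], "jaw": [100,100,100,100,100,100,100,100]}}

```text
time_s: 8.25
eef_pos: [0.498, -0.0442, 0.2276]
eef_rot: [0.0, 0.994, -0.111, 0.0]
wrist_force: [0.1, -0.4, -0.5]
opening: 1.001
grasp_force: 0.0
```

```bash
python3 - <<'E'
from h import *
go(.4995,-.0445,.141,-12.5)
c=ctrl.calibration('wrist');np.save('w3.npy',c,allow_pickle=True)
im=ctrl.camera('wrist');cv2.imwrite('pics/w3.png',im[:,:,::-1])
print(proj('wrist',(.4995,-.0445,.146),c))
E
```

```text
t 8.25 pos [ 0.498  -0.0442  0.2276] psi -12.7 q6 1.47 F [ 0.1 -0.4 -0.5] Tq [-0.02  0.02 -0.03] open 1.001 grip 0.0
xyz [ 0.15 -0.01  8.66] dr [ 0.   -0.01 -0.03]
[320.96040284 257.40407232]
```

View pics/w3.png

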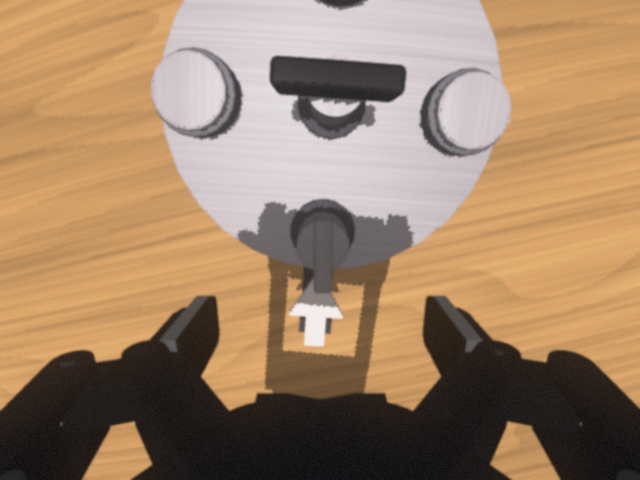

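The wing bar is vertical in the image at (323,222)–(322,292), centred within 2 px of the prediction, so I'm descending and gripping.

Emit:
{"api": "send_rows", "payload": {"dr": [[0,0,0],[0,0,0],[0,0,0],[0,0,0],[0,0,0],[0,0,0],[0,0,0],[0,0,0]], "xyz": [[0.1,0.1,1],[0.1,0.1,3],[0.1,0.1,5],[0.1,0.1,7],[0.1,0.1,8.2],[0.1,0.1,8.6],[0.1,0.1,8.6],[0.1,0.1,8.6]], "jaw": [100,100,100,100,100,100,60,30]}}

```text
time_s: 9.3
eef_pos: [0.4992, -0.0455, 0.142]
eef_rot: [0.0, 0.994, -0.111, 0.001]
wrist_force: [-0.3, 0.4, -0.5]
opening: 0.606
grasp_force: 0.0
```

Emit:
{"api": "send_rows", "payload": {"dr": [[0,0,0],[0,0,0],[0,0,0],[0,0,0],[0,0,0],[0,0,0],[0,0,0],[0,0,0]], "xyz": [[0,0,0],[0,0,0],[0,0,0],[0,0,0],[0,0,0],[0,0,0],[0,0,0],[0,0,0]], "jaw": [10,0,0,0,0,0,0,0]}}

```text
time_s: 10.3
eef_pos: [0.4988, -0.0455, 0.1418]
eef_rot: [0.0, 0.994, -0.111, 0.0]
wrist_force: [-2.0, 0.8, 5.3]
opening: 0.128
grasp_force: 60.4
```

```bash
python3 - <<'E'
from h import *
go(.4995,-.0445,.141,64)
E
```

```text
t 10.3 pos [ 0.4988 -0.0455  0.1418] psi -12.7 q6 1.46 F [-2.   0.8  5.3] Tq [0.01 0.28 0.02] open 0.128 grip 60.4
xyz [ 0.04 -0.11  0.08] dr [ 1.000e-02 -0.000e+00 -1.278e+01]
```

Emit:
{"api": "send_rows", "payload": {"dr": [[0,0,-0.3],[0,0,-1],[0,0,-2],[0,0,-3],[0,0,-4],[0,0,-5],[0,0,-5.8],[0,0,-6]], "xyz": [[0,0,0],[0,0,0],[0,0,0],[0,0,0],[0,0,0],[0,0,0],[0,0,0],[0,0,0]], "jaw": [0,0,0,0,0,0,0,0]}}

```text
time_s: 11.3
eef_pos: [0.4988, -0.0453, 0.1418]
eef_rot: [0.0, 0.979, 0.203, 0.0]
wrist_force: [-1.8, 1.1, 5.6]
opening: 0.125
grasp_force: 60.6
```

Emit:
{"api": "send_rows", "payload": {"dr": [[0,0,-0.3],[0,0,-1],[0,0,-2],[0,0,-3],[0,0,-4],[0,0,-5],[0,0,-5.8],[0,0,-6]], "xyz": [[0,0,0],[0,0,0],[0,0,0],[0,0,0],[0,0,0],[0,0,0],[0,0,0],[0,0,0]], "jaw": [0,0,0,0,0,0,0,0]}}

```text
time_s: 12.3
eef_pos: [0.4987, -0.0452, 0.1418]
eef_rot: [-0.0, 0.869, 0.495, 0.0]
wrist_force: [-2.0, 1.6, 5.4]
opening: 0.125
grasp_force: 60.7
```

```bash
python3 - <<'E'
from h import *
go(.4995,-.0445,.141,64)
E
```

```text
t 12.3 pos [ 0.4987 -0.0452  0.1418] psi 59.4 q6 0.21 F [-2.   1.6  5.4] Tq [ 0.15  0.37 -0.04] open 0.125 grip 60.7
xyz [0.1  0.03 0.08] dr [ 0.   -0.   -0.77]
```

Emit:
{"api": "send_rows", "payload": {"dr": [[0,0,0],[0,0,0],[0,0,0],[0,0,0],[0,0,0],[0,0,0],[0,0,0],[0,0,0]], "xyz": [[0,0,0],[0,0,0],[0,0,0],[0,0,0],[0,0,-2],[0,0,-4.5],[0,0,-7],[0,0,-9]], "jaw": [100,100,100,100,100,100,100,100]}}

```text
time_s: 13.3
eef_pos: [0.4988, -0.0454, 0.2324]
eef_rot: [0.0, 0.869, 0.495, 0.0]
wrist_force: [-0.3, -0.2, 0.0]
opening: 0.998
grasp_force: 0.0
```

```bash
python3 - <<'E'
from h import *
go(.4995,-.0445,.141,64)
im=ctrl.camera('wrist');cv2.imwrite('pics/w4.png',im[:,:,::-1])
E
```

```text
t 13.3 pos [ 0.4988 -0.0454  0.2324] psi 59.3 q6 0.21 F [-0.3 -0.2  0. ] Tq [0.02 0.02 0.03] open 0.998 grip 0.0
xyz [0.12 0.01 9.14] dr [ 0.01 -0.   -0.79]
```

View pics/w4.png

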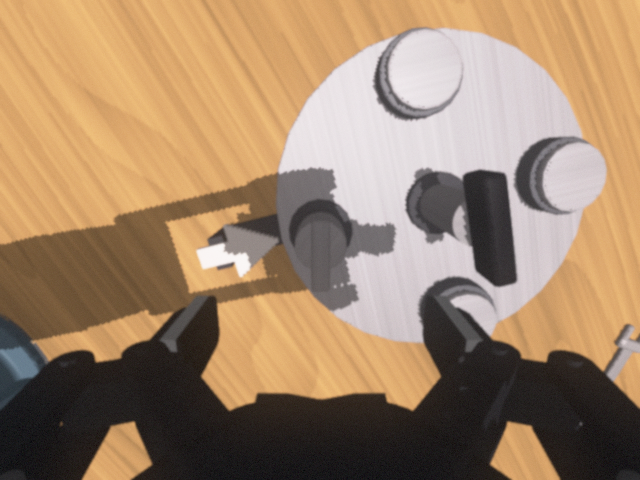

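The wing bar, (321,222)–(321,290), still lines up with the tool after the 72° turn. The arrow, (200,258)–(278,233), points at the canister, and nothing is being touched. Handing in.

```bash
python3 -c "
from bench import ctrl
print(ctrl.hand_in())"
```

```text
the job is handed in; nothing more can be done
None
```

I turned the turret about 37° clockwise so the tall canister stands at the arrow, unscrewed the canister about 1.3 rad, let go, and handed in at about 13 s; the hand-in gave no verdict, and the 1.3 rad comes from tool angles and a camera check.

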